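Find the rocking tile in the serving board and hold it home

TASK

One of the three square wooden tiles laid in the dark serving board is not bedded: it rocks on its sticky pad when pressed near an edge. Press the tiles with the fingertips to find the one that rocks, then push that one down at its middle until it is fully home and flush like the others, and finish while still holding it down so that the pad can grip. Grasp and lift nothing, and leave the cup, the matchbox and the candle where they are.

Things in the scene. Friction and masses are not known exactly. Their poses are not given: they have to be found in the camera images.
- board: dark wooden serving board, fixed, 98 x 274 mm (x, y), with three square recesses in a row along y (82 x 82 mm, 8 mm deep, centres 88 mm apart, the middle one at the board's centre, 6 mm rib between). Origin: centre of its underside, on the worktop; x and y along its edges, z up. Its upper face is 14 mm above the origin, the recess floors 6 mm.
- tile_a: light wooden square tile, 79 x 79 x 8 mm with rounded corners, about 30 g, not fastened, in the left recess of the board, centred at (0, 88) mm in the board's frame. Origin: centre of its underside, z up. If sound it lies on the recess floor, rigid under the finger, top flush with the board. Any one of the three, differing from run to run, is the rocking one (see board_top).
- tile_b: light wooden square tile, 79 x 79 x 8 mm with rounded corners, about 30 g, not fastened, in the middle recess of the board, centred at (0, 0) mm in the board's frame. Origin: centre of its underside, z up. If sound it lies on the recess floor, rigid under the finger, top flush with the board. Any one of the three, differing from run to run, is the rocking one (see board_top).
- tile_c: light wooden square tile, 79 x 79 x 8 mm with rounded corners, about 30 g, not fastened, in the right recess of the board, centred at (0, -88) mm in the board's frame. Origin: centre of its underside, z up. If sound it lies on the recess floor, rigid under the finger, top flush with the board. Any one of the three, differing from run to run, is the rocking one (see board_top).
- board_top (a point): centre of the board's upper face. The rocking tile: a springy pad (24 mm disc) under its middle lifts it 3 mm. Pressed near an edge it rocks at the lightest touch: that edge goes down to the recess floor, the opposite one rises by 1 to 3 mm, a tilt of 0.05 to 0.1 rad (less when pressed hard, as the pad yields). Pressed at its middle it gives from about 3 N and is home at about 7 N. Let go, it comes up again.
- cup: small coffee cup, green and orange pattern, 56 mm high, 58 mm across, handle along its -y; stands behind the board, on its +x side. Origin: centre of the underside of its 58 x 89 mm outline. Bystander
- matchbox: red matchbox, 36 x 53 x 15 mm, lies behind the board. Origin: centre of its underside. Bystander
- candle: tea light in an aluminium cup, 38 mm diameter, 18 mm high, stands behind the board. Origin: centre of its underside. Bystander

How it is judged (in metres and radians):
At the end, for the whole second after the job is handed in: All three tiles lie home in their recesses (underside less than 7.3 mm above the board's underside, where 6 mm is fully home; tilt under 0.025 rad) and still, with the fingers pressing on a tile with more than 3 N, through the last second (z of each of tile_a, tile_b, tile_c in the frame of board below 0.0073 m and angle between each of tile_a, tile_b, tile_c's own z axis and vertical below 0.025 rad and (contact force between the fingers and tile_a above 3 N or contact force between the fingers and tile_b above 3 N or contact force between the fingers and tile_c above 3 N) and linear speed of each of tile_a, tile_b, tile_c below 0.02 m/s); the arm keeps its last pose, push and grip.
It fails at once if a tile is lifted out of the board (underside more than 18 mm above the board's underside) (z of any of tile_a, tile_b, tile_c in the frame of board above 0.018 m).
It fails at once if the cup, the matchbox or the candle is moved by more than 15 mm (distance of any of cup, matchbox, candle from where it was at the start of the episode above 0.015 m).
It also fails if it takes over 48 s, if anything falls off the work surface, if the arm or the gripper's body presses on something with over 40 N, if the wrist force passes 120 N, or if a joint passes its speed limit or range.

ROBOT

A 6-joint arm with a two-finger parallel gripper is mounted at the origin on a cart in front of the work surface, level with it; the furniture and walls round the work are solid. World frame = base frame: x ahead of the robot, y to its left, z up, the work surface at z = 0. Lengths are in m, angles in degrees, forces in N, time in s.
With the tool pointing down it reaches from about 0.275 to 1 m from the base axis. Payload 8.4 kg.
Tool frame: the origin (TCP) lies at the centre of the arm's flange, where the gripper is bolted on; the fingertips stand finger_overhang ahead of it and the grasp point (between the pads) lies 155 mm ahead of it (finger_overhang is the distance from the TCP to the fingertips, in m); z points along the fingers, y is the line along which they close (so a half turn about z gives the same grasp; the last joint's range is limited). The gripper opens to 85 mm and grips with 20 to 120 N. Pads are 22 mm wide; open, the fingers measure 114 mm over their backs; the gripper's body (76 mm by 85 mm) begins 54 mm behind the grasp point. The pads swing forward as they close: fully open they stand 13 mm farther back than shut.
Start: joints at [69.42, 20.225, 93.587, -0, 66.188, -0.138], TCP at [0.218, 0.586, 0.405] pointing down, gripper open.
Joint ranges: [-150.9, 150.9], [-52.94, 120.26], [3.33, 152.33], [-74.26, 254.26], [0, 154.13], [-172.89, 172.89]. Speed limits (degrees/s): [127.2, 127.2, 159.86, 180, 180, 180].

INTERFACE

Orientations are given as a 3x3 rotation matrix whose columns are the frame's x, y, z axes.
In Python, from bench import * gives the robot as it stands.
- The arm moves only by the shell command python3 -m inch 'ROWS' [FORCE]. ROWS is JSON, a list of rows, each a list of 3 entries, a list of its own where there are three numbers: the shift along the tool's x, y, z in units of 200 mm (1.0 is 200 mm), then the turn, a rotation vector about the tool's x, y, z in units of pi rad (1.0 is pi rad), then the finger opening in mm, from 0 to 85.4. A call has 1 to 12 rows; each row shifts and turns the commanded pose from where the row before left it, along the tool's axes as they then stand; what a row does not reach is not made up. A row lasts 1/12 s, in which the tool goes at most 41.7 mm and 7.16 degrees, less where a joint would pass 70% of its speed; a pose out of reach is approached as far as the arm can. A call with a number of a shift or a turn outside -1 to 1 is refused whole. A call with a gripper value outside its range is refused whole. The fingers move at their own pace and stop on an object; FORCE is the grip in N (left out, the last holds). Time passes only in rows, so rows that do not move let the fingers close. It gives the time, the measured TCP pose, the force, the opening and the grip force at its end, in the units of the state.
- get_state(): the state, without advancing time (a new reading comes with each control period).
- get_image(name): name is "scene" or "side" or "wrist"; returns a dict with "frame" (384x512x3 uint8, red, green, blue), "K" (3x3 intrinsics, pixels), "k1" (the pictures are not rectified: a ray, as slopes to the right and down, at radius r is drawn at 1 + k1 r^2 times it, then the intrinsics apply), "R" (3x3) and "t" (3): a world point X has camera coordinates R X + t; the wrist camera has in their place "tool_from_camera" (4x4, takes a point from camera to tool coordinates, whose origin is the TCP and whose axes are the flange's). Camera axes: x right, y down, z forward; pixel columns grow to the right and rows downward; lengths in m; the calibration is good to about 2 mm. A picture is of the moment at which its call begins: read the wrist's pose just before it. There is no depth.
- close_job(): hands the job in; it is judged then, once.
Trained networks look in a picture, given as the dict that the camera call returned (one of the last four; its "shot" number tells which), for a name from the list of things; names that differ only in an ending like _2 or _b are one class to them, and where a whole thing is asked for, a point or a joint stands for the part that bears it (a point fixed in the world has none). Each returns a list of dicts, best first, with "p" (0 to 1); they miss things now and then, are a little off and sometimes report something else, mostly with a low value. They report only what shows in the picture. A call takes as long as a camera call.
- spot_in(picture, target): "position" ([x, y, z] in m, in the coordinates of the camera as it stood for that picture, good to about 4 mm: the middle of the surface that is visible of it).
- mark_of(picture, target): "position" ([x, y, z] in m, in the coordinates of the camera as it stood for that picture, good to about 4 mm: a listed point, or the origin of a listed thing).
The state is a dict: "t": time; "q": joint angles; "qvel": joint speeds; "joint_torque": joint torques, N m; "tcp_pos": TCP position; "tcp_rot": TCP orientation; "force": force on the tool from outside, world axes, zero at the start; "moment": the same for the moment, N m; "width": opening from 0.0 (shut) to 1.0 (fully open); "finger_force": force on a finger pad.
Only numpy, scipy, OpenCV 4.12 (cv2) and the standard library are available. Lean on these libraries where they do the work, as an engineer would, in place of code of your own. Each camera call takes 0.05 s, during which the arm holds its last target. There are 200 camera calls.

## Working session

There is one attempt and no reset: what is moved stays moved. The work goes in short steps, Python scripts to look and compute and a shell command to move; the robot and the scene stay as the last step left them, time stands still between calls to the robot, and variables do not carry over. Pictures are saved under pics/ and viewed, at most 10 in all, crops included, and the job is handed in when it is done.

```bash
mkdir -p pics; cat > h.py <<'E'
from bench import *
import numpy as np, cv2
def w(p,pos):
    return np.array(p["R"]).T@(np.array(pos)-np.array(p["t"]))
E
python3 - <<'E'
from h import *
s=get_state();print({k:np.round(v,3).tolist() for k,v in s.items() if k in("t","tcp_pos","tcp_rot","force","width","finger_overhang")},s.keys())
ims=[]
for c in("scene","side"):
    p=get_image(c);ims.append(p["frame"])
    for n in("board","board_top","tile_a","cup","matchbox","candle"):
        for d in mark_of(p,n)[:3]: print(c,n,round(d["p"],2),w(p,d["position"]).round(3))
for n,f in zip("ab",ims): cv2.imwrite(f"pics/{n}.png",f[:,:,::-1])
try: print(finger_overhang)
except Exception as e: print(e)
E
```

```text
{'t': 0.0, 'tcp_pos': [0.218, 0.585, 0.404], 'tcp_rot': [[-0.937, 0.349, -0.0], [0.349, 0.937, -0.001], [0.0, -0.001, -1.0]], 'force': [-0.538, -0.684, -0.067], 'width': 0.999} dict_keys(['t', 'q', 'qvel', 'joint_torque', 'tcp_pos', 'tcp_rot', 'force', 'moment', 'finger_force', 'width'])
scene board 0.89 [0.452 0.142 0.002]
scene board_top 0.86 [0.45  0.137 0.017]
scene tile_a 0.71 [0.448 0.146 0.004]
scene tile_a 0.7 [0.447 0.229 0.006]
scene tile_a 0.58 [0.449 0.046 0.014]
scene cup 0.79 [0.564 0.129 0.004]
scene matchbox 0.67 [0.551 0.257 0.004]
scene candle 0.77 [0.566 0.042 0.006]
side tile_a 0.84 [0.447 0.228 0.009]
side tile_a 0.81 [0.449 0.053 0.007]
side tile_a 0.75 [0.448 0.139 0.003]
side cup 0.69 [ 0.561  0.124 -0.005]
side matchbox 0.97 [ 0.554  0.253 -0.002]
side candle 0.84 [ 0.567  0.036 -0.   ]
side candle 0.5 [0.445 0.226 0.008]
0.1734
```

View pics/a.png

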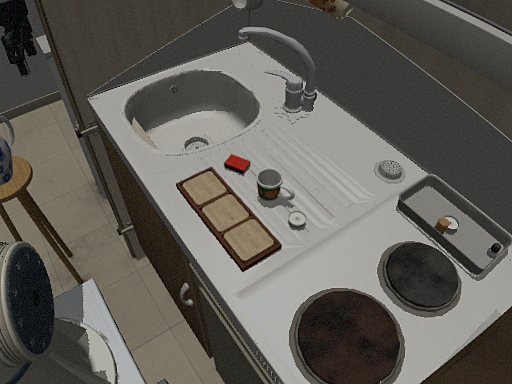

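View pics/b.png

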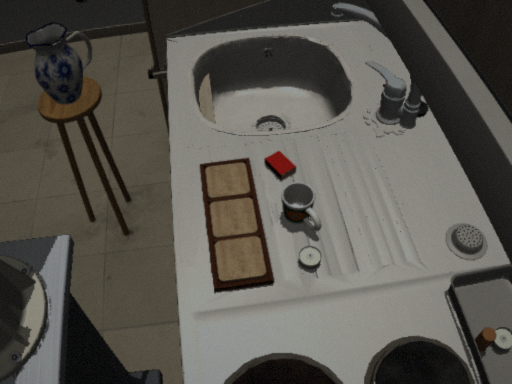

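Board sits at about (0.449, 0.140), with its long axis along y and the tiles at y≈0.228, 0.140 and 0.052. In the side image they are at about (228,180), (233,216) and (241,258). The cup, matchbox and candle stand at x≥0.53. I'll align the tool, shut the fingers and go above tile_a.

```bash
python3 -m inch '[[[0,0,0],[0,0,-0.0378],0],[[0,0,0],[0,0,-0.0378],0],[[0,0,0],[0,0,-0.0378],0]]'; python3 -m inch '[[[-0.096,-0.149,0.075],[0,0,0],0],[[-0.096,-0.149,0.075],[0,0,0],0],[[-0.096,-0.149,0.075],[0,0,0],0],[[-0.096,-0.149,0.075],[0,0,0],0],[[-0.096,-0.149,0.075],[0,0,0],0],[[-0.096,-0.149,0.075],[0,0,0],0],[[-0.096,-0.149,0.075],[0,0,0],0],[[-0.096,-0.149,0.075],[0,0,0],0],[[-0.096,-0.149,0.075],[0,0,0],0],[[-0.096,-0.149,0.075],[0,0,0],0],[[-0.096,-0.149,0.075],[0,0,0],0],[[-0.096,-0.149,0.075],[0,0,0],0]]'; python3 -m inch '[[[0,0,0],[0,0,0],0],[[0,0,0],[0,0,0],0]]'
python3 - <<'E'
from h import *
s=get_state();print(np.round(s["tcp_rot"],3).tolist(),s["t"])
p=get_image("wrist");cv2.imwrite("pics/w.png",p["frame"][:,:,::-1])
M=np.array(p["tool_from_camera"])
for d in mark_of(p,"tile_a")[:3]:
    x=(M@np.r_[d["position"],1])[:3];print(round(d["p"],2),(np.array(s["tcp_rot"])@x+s["tcp_pos"]).round(3))
E
```

```text
t: 0.95
tcp_pos: [0.2183, 0.5856, 0.4047]
tcp_rot: [[-1.0, -0.005, -0.0], [-0.005, 1.0, 0.0], [0.0, 0.0, -1.0]]
force: [-0.1, 0.2, -0.1]
width: 0.598
finger_force: 0.0
t: 1.95
tcp_pos: [0.4493, 0.2264, 0.2243]
tcp_rot: [[-1.0, 0.0, 0.001], [0.0, 1.0, 0.0], [-0.001, 0.0, -1.0]]
force: [2.1, 0.9, 0.3]
width: -0.0
finger_force: 0.0
t: 2.12
tcp_pos: [0.4491, 0.2264, 0.224]
tcp_rot: [[-1.0, 0.004, -0.001], [0.004, 1.0, -0.001], [0.001, -0.001, -1.0]]
force: [0.3, 1.7, -0.5]
width: -0.0
finger_force: 0.0
[[-1.0, 0.004, -0.001], [0.004, 1.0, -0.001], [0.001, -0.001, -1.0]] 2.1167
0.78 [0.447 0.048 0.011]
0.74 [0.445 0.14  0.007]
0.56 [0.448 0.234 0.009]
```

View pics/w.png

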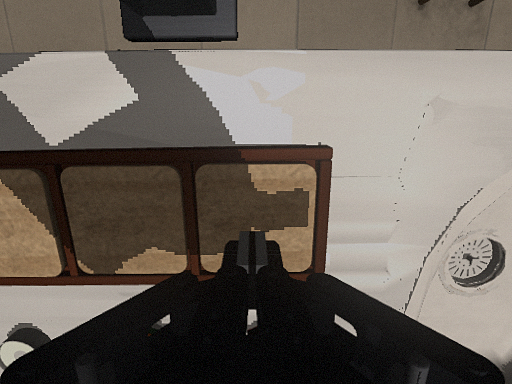

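Wrist view: the shut fingers, tips at about pixel (252,235), are over tile_a, whose middle is around (255,215). I'll press each tile at its middle in 1 mm steps: a sound tile is rigid at 14 mm, the rocking one gives from 17 mm.

```bash
f(){ grep -E 'tcp_pos|force: \['; }
python3 -m inch '[[[0,0,0.08],[0,0,0],0],[[0,0.0,0.08],[0,0,0],0],[[0,0,0],[0,0,0],0],[[0,0,0],[0,0,0],0]]'|f
python3 -m inch '[[[0,0,0.005],[0,0,0],0],[[0,0,0],[0,0,0],0]]'|f
python3 -m inch '[[[0,0,0.005],[0,0,0],0],[[0,0,0],[0,0,0],0]]'|f
python3 -m inch '[[[0,0,0.005],[0,0,0],0],[[0,0,0],[0,0,0],0]]'|f
python3 -m inch '[[[0,0,0.005],[0,0,0],0],[[0,0,0],[0,0,0],0]]'|f
python3 -m inch '[[[0,0,0.005],[0,0,0],0],[[0,0,0],[0,0,0],0]]'|f
```

```text
tcp_pos: [0.4478, 0.2289, 0.1929]
force: [-0.5, 0.5, 0.3]
tcp_pos: [0.4486, 0.2286, 0.1926]
force: [0.8, -0.1, -0.0]
tcp_pos: [0.4486, 0.2281, 0.1912]
force: [0.2, 0.3, 0.2]
tcp_pos: [0.4485, 0.2279, 0.1898]
force: [0.4, 1.4, -0.1]
tcp_pos: [0.4485, 0.2278, 0.1886]
force: [-0.7, -0.1, -0.6]
tcp_pos: [0.4486, 0.2279, 0.1877]
force: [-0.4, -0.5, 0.1]
```

```bash
f(){ grep -E 'tcp_pos|force: \['; }
python3 -m inch '[[[0,0,0.005],[0,0,0],0],[[0,0,0],[0,0,0],0]]'|f
python3 -m inch '[[[0,0,0.005],[0,0,0],0],[[0,0,0],[0,0,0],0]]'|f
python3 -m inch '[[[0,0,0.005],[0,0,0],0],[[0,0,0],[0,0,0],0]]'|f
```

```text
tcp_pos: [0.4486, 0.2279, 0.1876]
force: [-4.9, -2.1, 18.1]
tcp_pos: [0.4486, 0.2279, 0.1875]
force: [-6.6, -3.3, 32.9]
tcp_pos: [0.4486, 0.228, 0.1874]
force: [-11.2, -5.8, 48.3]
```

tile_a is rigid: contact at TCP z 0.1876, about 15 N per commanded mm. On to tile_b.

```bash
f(){ grep -E 'tcp_pos|force: \['; }
python3 -m inch '[[[0,0,-0.08],[0,0,0],0],[[0,-0.15,0],[0,0,0],0],[[0,-0.15,0],[0,0,0],0],[[0,-0.14,0],[0,0,0],0],[[0,0,0.04],[0,0,0],0],[[0,0,0],[0,0,0],0],[[0,0,0],[0,0,0],0]]'|f
python3 -m inch '[[[0,0,0.005],[0,0,0],0],[[0,0,0],[0,0,0],0]]'|f
python3 -m inch '[[[0,0,0.005],[0,0,0],0],[[0,0,0],[0,0,0],0]]'|f
python3 -m inch '[[[0,0,0.005],[0,0,0],0],[[0,0,0],[0,0,0],0]]'|f
python3 -m inch '[[[0,0,0.005],[0,0,0],0],[[0,0,0],[0,0,0],0]]'|f
python3 -m inch '[[[0,0,0.005],[0,0,0],0],[[0,0,0],[0,0,0],0]]'|f
python3 -m inch '[[[0,0,0.005],[0,0,0],0],[[0,0,0],[0,0,0],0]]'|f
```

```text
tcp_pos: [0.4485, 0.14, 0.1924]
force: [0.2, 0.6, 0.4]
tcp_pos: [0.4486, 0.1408, 0.1916]
force: [0.2, 0.4, 0.2]
tcp_pos: [0.4484, 0.1405, 0.1906]
force: [0.8, 0.2, -0.6]
tcp_pos: [0.4484, 0.1402, 0.1896]
force: [-1.0, 0.2, -0.5]
tcp_pos: [0.4484, 0.1399, 0.1886]
force: [-0.4, 0.5, 0.7]
tcp_pos: [0.4485, 0.1399, 0.1877]
force: [-0.3, -0.7, -0.2]
tcp_pos: [0.4486, 0.1399, 0.1876]
force: [-3.1, -0.6, 18.9]
```

tile_b is rigid at the same height. tile_c next, where I expect it to give from about 0.1906.

```bash
f(){ grep -E 't:|tcp_pos|force: \['; }
python3 -m inch '[[[0,0,-0.08],[0,0,0],0],[[0,-0.15,0],[0,0,0],0],[[0,-0.15,0],[0,0,0],0],[[0,-0.14,0],[0,0,0],0],[[0,0,0.05],[0,0,0],0],[[0,0,0],[0,0,0],0],[[0,0,0],[0,0,0],0]]'|f
python3 -m inch '[[[0,0,0.005],[0,0,0],0],[[0,0,0],[0,0,0],0]]'|f
python3 -m inch '[[[0,0,0.005],[0,0,0],0],[[0,0,0],[0,0,0],0]]'|f
python3 -m inch '[[[0,0,0.005],[0,0,0],0],[[0,0,0],[0,0,0],0]]'|f
python3 -m inch '[[[0,0,0.005],[0,0,0],0],[[0,0,0],[0,0,0],0]]'|f
python3 -m inch '[[[0,0,0.005],[0,0,0],0],[[0,0,0],[0,0,0],0]]'|f
python3 -m inch '[[[0,0,0.005],[0,0,0],0],[[0,0,0],[0,0,0],0]]'|f
```

```text
t: 6.05
tcp_pos: [0.4482, 0.052, 0.1923]
tcp_rot: [[-1.0, 0.002, -0.001], [0.002, 1.0, 0.0], [0.001, 0.0, -1.0]]
force: [0.1, -0.6, 0.4]
t: 6.22
tcp_pos: [0.4485, 0.0527, 0.1917]
tcp_rot: [[-1.0, -0.001, 0.0], [-0.001, 1.0, 0.0], [-0.0, 0.0, -1.0]]
force: [-0.4, 0.4, 0.8]
t: 6.38
tcp_pos: [0.4485, 0.0525, 0.1907]
tcp_rot: [[-1.0, -0.001, 0.0], [-0.001, 1.0, 0.0], [-0.0, 0.0, -1.0]]
force: [0.7, -0.2, -0.4]
t: 6.55
tcp_pos: [0.4485, 0.0523, 0.1898]
tcp_rot: [[-1.0, 0.0, 0.0], [0.0, 1.0, 0.0], [-0.0, 0.0, -1.0]]
force: [-0.0, 2.4, 3.1]
t: 6.72
tcp_pos: [0.4485, 0.0521, 0.1888]
tcp_rot: [[-1.0, 0.001, 0.0], [0.001, 1.0, 0.0], [-0.0, 0.0, -1.0]]
force: [-0.6, 2.4, 5.1]
t: 6.88
tcp_pos: [0.4486, 0.052, 0.1878]
tcp_rot: [[-1.0, 0.001, 0.0], [0.001, 1.0, 0.0], [-0.0, 0.0, -1.0]]
force: [-1.0, 2.6, 6.9]
t: 7.05
tcp_pos: [0.4486, 0.052, 0.1876]
tcp_rot: [[-1.0, 0.001, 0.0], [0.001, 1.0, 0.0], [-0.0, 0.0, -1.0]]
force: [-5.3, 3.2, 20.2]
```

tile_c is the rocker: it gave at 3 to 7 N over about 2 mm and is now rigid at the same height as the others, under 20 N. I'll let it settle, check, and hand in.

```bash
python3 -m inch '[[[0,0,0],[0,0,0],0],[[0,0,0],[0,0,0],0],[[0,0,0],[0,0,0],0],[[0,0,0],[0,0,0],0],[[0,0,0],[0,0,0],0],[[0,0,0],[0,0,0],0]]'
python3 - <<'E'
from h import *
p=get_image("side");cv2.imwrite("pics/e.png",cv2.resize(p["frame"][130:310,170:370,::-1],None,fx=3,fy=3))
E
```

```text
t: 7.55
tcp_pos: [0.4486, 0.052, 0.1876]
tcp_rot: [[-1.0, 0.001, 0.001], [0.001, 1.0, 0.0], [-0.001, 0.0, -1.0]]
force: [-3.6, 3.3, 20.1]
width: -0.002
finger_force: 10.1
```

View pics/e.png

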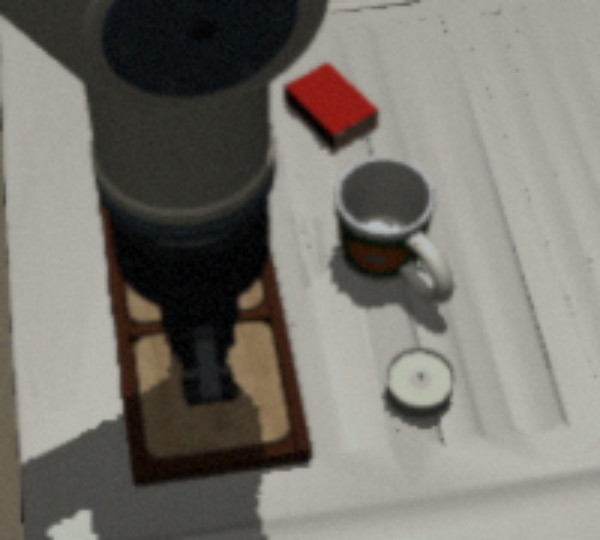

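The crop shows the fingertips at about (208,395), in the middle of tile_c. The tile looks flush, and the cup, matchbox and candle are where they were.

```bash
python3 -c "
from bench import *
print(close_job())"
```

```text
the job is handed in; nothing more can be done
None
```

The rocking tile was tile_c, the right one: pushed at its middle until it sat flush like the other two, it was still held down with about 20 N when I handed in the job; no verdict came back.

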